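Show the dispensing nozzle to the inspection camera

TASK

Take the motor-driven dispensing head (the one with the square motor on top) out of the rack and hold it in front of the tilted inspection camera, its nozzle pointing straight at the middle of the lens and the nozzle tip 50 mm out from the glass. Do not let it touch the camera, and leave the other two heads in their places and everything else on the bench alone. Finish while still holding it there, steady in the air.

Things in the scene. Friction and masses are not known exactly. Their poses are not given: they have to be found in the camera images.
- motor_head: Motor-driven dispensing head, 0.2 kg, nozzle down in a rack hole, unclamped. Origin: on its axis, underside of its flange (on the rack's top face); z up the axis, away from the nozzle; x, y square to the motor's faces. Black flange 44 x 44 mm, 8 thick; black body 34 x 34 to z = 38; thin pillars to z = 58; motor 36 x 36, black with bare metal ends, z = 58 to the top at 94.
- nozzle_tip (a point): Tip of the motor-driven head's thin steel nozzle, on its axis 70 mm below the head's origin; axes as the head's. Between them a round neck, 26 mm in diameter, reaches 30 mm down and has 4 mm of play in the rack's hole.
- rack: Fixed aluminium rack, 80 (x) by 270 mm (y); origin under its centre on the bench. Top plate 12 mm thick, top face at z = 95 mm, with three 30 mm holes at y = -95, 0, +95 mm, open below. It stands left or right of the bench's middle, turned up to 20 degrees; the three heads stand in it in any order, the motor-driven one turned up to 30 degrees in its hole.
- syringe_head: Another head in the rack, to be left there: round clear barrel 30 mm wide with a black cap 38 mm wide, top 84 mm above the rack's top face. Origin on its axis at the rack's top face, z up.
- pen_head: Another head in the rack, to be left there: slim round metal column 20 mm wide with a dark knob 30 mm wide, top 65 mm above the rack's top face. Origin on its axis at the rack's top face, z up.
- lens (a point): Centre of the inspection camera's lens glass, about 115 mm above the bench. z axis: the line of sight, out of the lens, 30 degrees (0.52 rad) off vertical, leaning to the robot's side; y axis level. Around it, 4 mm behind the glass, a white ring light 68 mm wide; behind, a 44 mm square housing, 80 mm long in all.
- camera_stand: Fixed stand of the inspection camera: dark base 100 x 90 x 10 mm, origin under its centre on the bench, z up; the camera on it looks up and towards the stand's -x. It stands on the other side of the bench's middle from the rack and is turned up to 23 degrees.
- plate: Bystander: white china plate, 150 mm wide, 22 mm high, lying on the carton.
- screwdriver: Bystander: screwdriver lying on the bench on the robot's side; origin under its middle.
- tape_roll: Bystander: grey roll of tape, 80 mm wide, 22 mm high, lying flat.
- glue_pot: Bystander: black open pot, 80 mm wide, 75 mm high.
- mug: Bystander: white china mug, 80 mm wide, 90 mm high.
- pump_bottle: Bystander: clear bottle with a white cap, 64 mm wide, 160 mm high.
Mind the look-alikes: they are no part of the job. What is shaped like the motor_head but yellow is not meant. Leave any blue look-alike of the syringe_head alone.

How it is judged:
On the way:
1. the motor-driven head is lifted out of the rack by the gripper (height (world z) of nozzle_tip above 0.105 m and contact force between motor_head and the fingers above 1 N and contact force between motor_head and rack below 0.2 N), for 0.2 s.
At the end, for the whole second after the job is handed in: The motor-driven head is held in the air by the fingers alone, still, nozzle towards the camera: nozzle tip within 10 mm of the lens axis in x and in y and 40 to 60 mm out from the lens, head axis within 10 degrees of the line of sight. The other two heads still stand in their holes (x of nozzle_tip in the frame of lens between -0.01 and 0.01 m and y of nozzle_tip in the frame of lens between -0.01 and 0.01 m and z of nozzle_tip in the frame of lens between 0.04 and 0.06 m and angle between the z axis of motor_head and the z axis of lens, either way round below 0.175 rad and z of motor_head in the frame of lens above 0.1 m and contact force between motor_head and the fingers above 1 N and contact force between motor_head and rack below 0.2 N and contact force between motor_head and camera_stand below 0.2 N and contact force between motor_head and syringe_head below 0.2 N and contact force between motor_head and pen_head below 0.2 N and linear speed of motor_head below 0.03 m/s and angular speed of motor_head below 0.2 rad/s and distance of each of syringe_head, pen_head from where it was at the start of the episode below 0.012 m and angle between each of syringe_head, pen_head's own z axis and vertical below 0.15 rad); the arm keeps its last pose, push and grip.
It fails at once if the head or the robot hits the camera or its stand (contact force between camera_stand and motor_head above 3 N or contact force between camera_stand and the arm above 3 N or contact force between camera_stand and the fingers above 3 N).
It fails at once if another head is lifted or knocked out of its place (distance of any of syringe_head, pen_head from where it was at the start of the episode above 0.02 m or angle between any of syringe_head, pen_head's own z axis and vertical above 0.3 rad).
It fails at once if a bystander is disturbed (distance of any of plate, screwdriver, tape_roll, glue_pot, mug, pump_bottle from where it was at the start of the episode above 0.04 m).
It also fails if it takes over 37 s, if anything falls off the work surface, if the arm or the gripper's body presses on something with over 40 N, if the wrist force passes 120 N, or if a joint passes its speed limit or range.

ROBOT

A 7-joint arm with a two-finger parallel gripper is mounted at the origin on the work surface. World frame = base frame: x ahead of the robot, y to its left, z up, the work surface at z = 0. Lengths are in m, angles in rad, forces in N, time in s.
With the tool pointing down it reaches from about 0.425 to 0.875 m from the base axis. Payload 9.9 kg.
Tool frame: the origin (TCP) lies on the front face of the gripper's body, between the roots of the fingers; the fingertips stand 73 mm ahead of it and the grasp point (between the pads) lies tcp_to_grasp ahead of it (tcp_to_grasp is the distance from the TCP to the grasp point, in m); z points along the fingers, y is the line along which they close (so a half turn about z gives the same grasp; the last joint's range is limited). The gripper opens to 85 mm and grips with 20 to 120 N. Pads are 22 mm wide; open, the fingers measure 114 mm over their backs; the gripper's body (76 mm by 85 mm) begins 54 mm behind the grasp point. The pads swing forward as they close: fully open they stand 13 mm farther back than shut.
Start: joints at [-1.331, 0.576, 0.025, 1.437, -0.015, 1.129, -0.057], TCP at [0.215, 0.64, 0.304] pointing down, gripper open.
Joint ranges: [-2.76, 2.76], [-0.34, 2.15], [-1.52, 1.57], [0.19, 2.46], [-1.09, 4.23], [0.17, 1.99], [-2.82, 2.82]. Speed limits (rad/s): [2.22, 2.22, 3.01, 3.01, 3.14, 3.14, 3.14].

INTERFACE

Orientations are given as [roll, pitch, yaw] about the fixed x, y, z axes, in that order (R = Rz(yaw) Ry(pitch) Rx(roll)).
In Python, from bench import * gives the robot as it stands.
- The arm moves only by the tool move_arm, never from a script. Its argument "deltas" is a list of rows, each an object of numbers: "dx", "dy", "dz": the shift along the world's x, y, z in cm; "rx", "ry", "rz": the turn, a rotation vector about the world's x, y, z in rad; "hand": the closure, from 0 (fully open) to 1 (shut). A call has exactly 8 rows; each row shifts and turns the commanded pose from where the row before left it; what a row does not reach is not made up. A row lasts 1/12 s, in which the tool goes at most 41.7 mm and 7.16 degrees, less where a joint would pass 70% of its speed; a pose out of reach is approached as far as the arm can. A call is refused whole if a number of a shift passes 4.17 or a number of a turn 0.125, either way. A call with a gripper value outside its range is refused whole. The fingers move at their own pace and stop on an object; "grip_force" is the grip in N (left out, the last holds). Time passes only in rows, so rows that do not move let the fingers close, or fill a call up. It gives the time, the measured TCP pose, the force, the opening and the grip force at its end, in the units of the state.
- get_state(): the state, without advancing time (a new reading comes with each control period).
- capture(name): name is "scene" or "top" or "wrist"; returns a dict with "frame" (400x640x3 uint8, red, green, blue), "depth" (400x640 float32, m along the optical axis (not along the pixel's ray), 0 where there is no reading), "fov_y" (degrees; the focal length in pixels is half the picture's height over the tangent of half this angle, whatever the lens; pixels are square), "cx", "cy" (the principal point, pixels), "k1" (the pictures are not rectified: a ray, as slopes to the right and down, at radius r is drawn at 1 + k1 r^2 times it, then the intrinsics apply), "R" (3x3) and "t" (3): a world point X has camera coordinates R X + t; the wrist camera has in their place "T_tool_cam" (4x4, takes a point from camera to tool coordinates, whose origin is the TCP and whose axes are the flange's). Camera axes: x right, y down, z forward; pixel columns grow to the right and rows downward; lengths in m; the calibration is good to about 2 mm. A picture is of the moment at which its call begins: read the wrist's pose just before it.
- job_done(): hands the job in; it is judged then, once.
The state is a dict: "time_s": time; "q": joint angles; "qvel": joint speeds; "tau": joint torques, N m; "tool_pos": TCP position; "tcp_rot": TCP orientation; "contact_force": force on the tool from outside, world axes, zero at the start; "ft_torque": the same for the moment, N m; "finger_gap": opening from 0.0 (shut) to 1.0 (fully open); "gripper_force": force on a finger pad.
Only numpy, scipy, OpenCV 4.12 (cv2) and the standard library are available. Lean on these libraries where they do the work, as an engineer would, in place of code of your own. Each camera call takes 0.05 s, during which the arm holds its last target. There are 200 camera calls.

## Working session

There is one attempt and no reset: what is moved stays moved. The work goes in short steps, Python scripts to look and compute and a tool call to move; the robot and the scene stay as the last step left them, time stands still between calls to the robot, and variables do not carry over. Pictures are saved under pics/ and viewed, at most 10 in all, crops included, and the job is handed in when it is done.

Besides the shell and the picture viewer there is one more tool, called after "Emit:" as name(argument=value, ...), one argument or row to a line, values as JSON. move_arm: Moves the arm, as the interface text tells. Its arguments: {"type":"object","properties":{"deltas":{"type":"array","items":{"type":"object","properties":{"dx":{"type":"number"},"dy":{"type":"number"},"dz":{"type":"number"},"rx":{"type":"number"},"ry":{"type":"number"},"rz":{"type":"number"},"hand":{"type":"number"}}}},"grip_force":{"type":"number"}},"required":["deltas"]}

```bash
mkdir -p pics; ls
cat > h.py <<'E'
from bench import *
import numpy as np, cv2, pickle
from scipy.spatial.transform import Rotation as Ro
def save(n,f): cv2.imwrite(f'pics/{n}.png',f[:,:,::-1])
def cloud(c,Rw=None,tw=None):
    h,w=c['depth'].shape; f=h/2/np.tan(np.radians(c['fov_y'])/2)
    v,u=np.mgrid[:h,:w].astype(np.float32)
    K=np.array([[f,0,c['cx']],[0,f,c['cy']],[0,0,1]])
    p=np.stack([u.ravel(),v.ravel()],1).astype(np.float64)[:,None]
    n=cv2.undistortPoints(p,K,np.array([c['k1'],0,0,0.]))[:,0].reshape(h,w,2)
    d=c['depth']; X=np.dstack([n*d[...,None],d])
    if 'R' in c: P=(X-np.array(c['t']))@np.array(c['R'])
    else:
        T=np.array(c['T_tool_cam']); P=(X@T[:3,:3].T+T[:3,3])@Rw.T+tw
    P[d<=0]=np.nan
    return P
E
python3 - <<'E'
from h import *
s=get_state(); print({k:np.round(v,3) for k,v in s.items() if k in('time_s','tool_pos','tcp_rot','q')}); 
import bench; print(dir(bench)); 
try: print(tcp_to_grasp)
except Exception as e: print(e)
for n in('scene','top'):
    c=capture(n); save(n,c['frame']); pickle.dump(c,open(n+'.pkl','wb')); print(c['fov_y'],c['k1'],c['R'],c['t'])
E
```

```text
pics
{'time_s': np.float64(0.0), 'q': array([-1.331,  0.577,  0.025,  1.438, -0.015,  1.129, -0.057]), 'tool_pos': array([0.215, 0.64 , 0.303]), 'tcp_rot': array([-3.14 ,  0.   ,  2.818])}
['Unreachable', '__builtins__', '__cached__', '__doc__', '__file__', '__loader__', '__name__', '__package__', '__spec__', 'capture', 'get_state', 'job_done', 'tcp_to_grasp']
0.0539
47.81586387481025 -0.0948146456876959 [[ 0.82820075  0.56027497  0.013247  ]
 [ 0.35229797 -0.50209443 -0.78980208]
 [-0.43585509  0.65878156 -0.61321872]] [-0.50144396 -0.13625894  1.57716204]
48.0607579288243 -0.09854628623215357 [[ 0.02831473 -0.99956222  0.00858117]
 [-0.9816804  -0.02942429 -0.18824932]
 [ 0.18841941 -0.00309373 -0.98208378]] [-0.03036776  0.6131139   1.23160112]
```

View pics/scene.png

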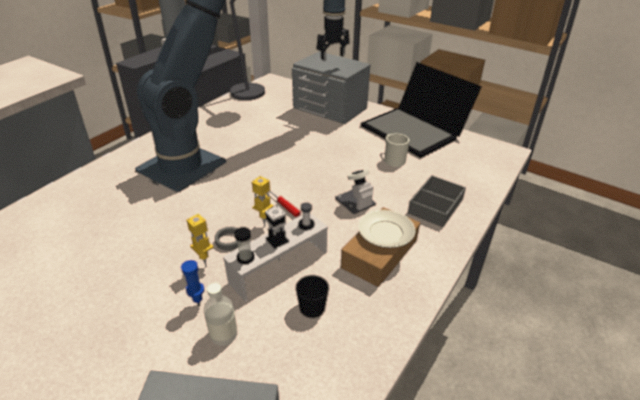

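View pics/top.png

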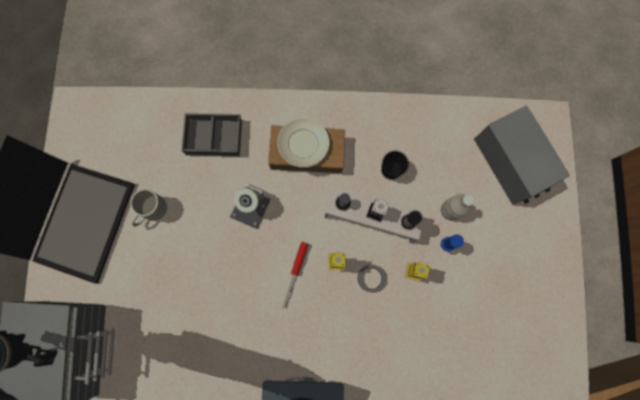

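The motor head is the middle one in the rack: top (378,209), scene (277,222). Its neighbours are the pen head at top (344,201) and the syringe head at top (412,219). The look-alikes are two yellow heads at top (338,261) and (418,271), and a blue syringe at top (452,243). The black head with the metal motor top in the rack is the one I want. The inspection camera is at top (248,203).

Run:
```python
from h import *
c=pickle.load(open('top.pkl','rb')); P=cloud(c)
s=pickle.load(open('scene.pkl','rb')); S=cloud(s)
for n,(u,v) in dict(motor=(378,209),pen=(344,201),syr=(412,219),lens=(246,198),base=(238,218),y1=(338,261),y2=(418,271),blue=(452,243),pot=(395,165),bottle=(466,203),rackL=(360,214),rackR=(393,223),plate=(303,140),sd=(300,260),bench=(200,300)).items(): print(n,np.round(P[v,u],3))
for n,(u,v) in dict(motor=(276,214),lens=(357,176),pen=(306,207),syr=(243,234)).items(): print('s',n,np.round(S[v,u],3))
# rack top face
Q=np.vstack([P.reshape(-1,3),S.reshape(-1,3)])
for X in (P,S):
    m=(abs(X[...,2]-.095)<.006)&(X[...,0]>.4)&(X[...,0]<.75)&(X[...,1]<-.02)&(X[...,1]>-.4)
    q=X[m][:,:2].astype(np.float32); print(len(q),cv2.minAreaRect(q),X[m][:,2].mean())
    m=(X[...,2]>.165)&(X[...,2]<.2)&(X[...,0]>.4)&(X[...,0]<.75)&(X[...,1]<-.02)&(X[...,1]>-.3)
    print(len(X[m]),X[m].mean(0))
f=cv2.resize(c['frame'][170:260,200:440],None,fx=3,fy=3,interpolation=cv2.INTER_CUBIC)
g=cv2.resize(s['frame'][160:280,220:390],None,fx=3,fy=3,interpolation=cv2.INTER_CUBIC)
o=np.zeros((270+360,720,3),np.uint8);o[:270,:720]=f;o[270:,:510]=g
save('crop1',o[:600])
```

```text
motor [ 0.583 -0.181  0.188]
pen [ 0.607 -0.095  0.162]
syr [ 0.562 -0.273  0.177]
lens [0.616 0.171 0.122]
base [0.576 0.207 0.014]
y1 [ 0.448 -0.082  0.167]
y2 [ 0.428 -0.289  0.166]
blue [ 0.506 -0.389  0.139]
pot [ 0.756 -0.262  0.004]
bottle [ 0.611 -0.423  0.163]
rackL [ 0.585 -0.145  0.096]
rackR [ 0.563 -0.238  0.093]
plate [0.803 0.021 0.074]
sd [0.457 0.019 0.026]
bench [0.333 0.307 0.   ]
s motor [ 0.601 -0.194  0.188]
s lens [0.629 0.145 0.12 ]
s pen [ 0.62  -0.099  0.157]
s syr [ 0.577 -0.285  0.179]
1917 ((0.5761969089508057, -0.20508423447608948), (0.4003009796142578, 0.3062763810157776), 83.99297332763672) 0.09603285686846348
550 [ 0.54360085 -0.20503917  0.17933123]
1894 ((0.543682336807251, -0.16262155771255493), (0.43558672070503235, 0.24829617142677307), 62.70392990112305) 0.09536307103065692
522 [ 0.57858578 -0.23302641  0.17936712]
```

View pics/crop1.png

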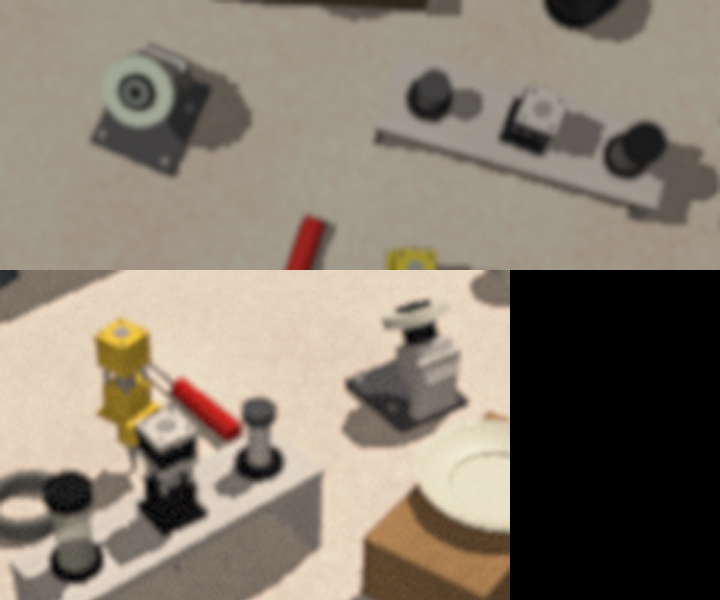

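The crop confirms it: the middle head has the black flange, pillars and a square metal-topped motor. The camera looks up and towards the robot. I'll move towards the middle and look from the wrist.

Emit:
move_arm(
  deltas=[
    {"dx": 1.5,"dy": -2.4,"dz": 0.8,"rz": -0.03,"hand": 0},
    {"dx": 1.5,"dy": -2.4,"dz": 0.8,"rz": -0.03},
    {"dx": 1.5,"dy": -2.4,"dz": 0.8,"rz": -0.03},
    {"dx": 1.5,"dy": -2.4,"dz": 0.8,"rz": -0.03},
    {"dx": 1.5,"dy": -2.4,"dz": 0.8,"rz": -0.03},
    {"dx": 1.5,"dy": -2.4,"dz": 0.8,"rz": -0.03},
    {"dx": 1.5,"dy": -2.4,"dz": 0.8,"rz": -0.03},
    {"dx": 1.5,"dy": -2.4,"dz": 0.8,"rz": -0.03},
  ],
)

```text
validation failed for argument at $.de...
```

Emit:
move_arm(
  deltas=[
    {"dx": 1.5,"dy": -2.4,"dz": 0.8,"rz": -0.03,"hand": 0},
    {"dx": 1.5,"dy": -2.4,"dz": 0.8,"rz": -0.03},
    {"dx": 1.5,"dy": -2.4,"dz": 0.8,"rz": -0.03},
    {"dx": 1.5,"dy": -2.4,"dz": 0.8,"rz": -0.03},
    {"dx": 1.5,"dy": -2.4,"dz": 0.8,"rz": -0.03},
    {"dx": 1.5,"dy": -2.4,"dz": 0.8,"rz": -0.03},
    {"dx": 1,"dy": -1.4,"rz": -0.03},
    {},
  ],
)

```text
validation failed for argument at $.de...
```

```bash
cat >> h.py <<'E'
def wrist(n):
    s=get_state(); c=capture('wrist'); c['Rw']=Ro.from_euler('xyz',s['tcp_rot']).as_matrix(); c['tw']=np.array(s['tool_pos'])
    pickle.dump(c,open(n+'.pkl','wb')); save(n,c['frame']); return c,cloud(c,c['Rw'],c['tw'])
E
python3 - <<'E'
from h import *
c,P=wrist('w1'); s=get_state(); print(s['time_s'],s['tool_pos'],s['tcp_rot'],np.round(s['q'],2),s['finger_gap'],np.round(c['T_tool_cam'],3),c['fov_y'])
print(np.round(P[::57,::70],2))
E
```

```text
0.15 [0.21470159 0.63968817 0.30323962] [-3.14032390e+00  1.02840873e-04  2.81781327e+00] [-1.33  0.58  0.02  1.44 -0.01  1.13 -0.06] 1.0031875092576785 [[-0.    -0.948 -0.317  0.081]
 [ 1.     0.    -0.     0.002]
 [ 0.    -0.317  0.948 -0.071]
 [ 0.     0.     0.     1.   ]] 60.526061289477205
[[[-0.05  0.38  0.  ]
  [-0.02  0.45 -0.  ]
  [ 0.08  0.6   0.2 ]
  [ 0.09  0.63  0.2 ]
  [ 0.1   0.66  0.2 ]
  [ 0.11  0.69  0.2 ]
  [ 0.12  0.72  0.2 ]
  [ 0.13  0.75  0.2 ]
  [ 0.13  1.44 -0.75]
  [ 0.19  1.66 -0.75]]

 [[-0.    0.35  0.  ]
  [ 0.03  0.43  0.  ]
  [ 0.1   0.58  0.19]
  [ 0.11  0.62  0.2 ]
  [ 0.12  0.65  0.2 ]
  [ 0.13  0.68  0.2 ]
  [ 0.14  0.72  0.2 ]
  [ 0.15  0.75  0.2 ]
  [ 0.3   1.42 -0.75]
  [ 0.36  1.64 -0.75]]

 [[ 0.05  0.32  0.  ]
  [ 0.08  0.4  -0.  ]
  [ 0.11  0.47 -0.  ]
  [ 0.14  0.61  0.2 ]
  [ 0.15  0.64  0.2 ]
  [ 0.16  0.68  0.2 ]
  [ 0.17  0.71  0.2 ]
  [ 0.18  0.74  0.2 ]
  [ 0.19  0.78  0.2 ]
  [ 0.55  1.63 -0.75]]

 [[ 0.11  0.28 -0.  ]
  [ 0.14  0.36  0.  ]
  [ 0.15  0.55  0.18]
  [ 0.16  0.6   0.2 ]
  [ 0.17  0.63  0.2 ]
  [ 0.19  0.67  0.2 ]
  [ 0
[... 272 characters left out ...]
.77  0.2 ]
  [ 0.91  1.54 -0.65]]

 [[ 0.24  0.18  0.  ]
  [ 0.27  0.28  0.  ]
  [ 0.3   0.37  0.  ]
  [ 0.2   0.6   0.26]
  [ 0.24  0.61  0.2 ]
  [ 0.25  0.65  0.2 ]
  [ 0.23  0.68  0.25]
  [ 0.28  0.73  0.2 ]
  [ 0.29  0.77  0.2 ]
  [ 1.25  1.62 -0.75]]

 [[ 0.32  0.12 -0.  ]
  [ 0.18  0.58  0.3 ]
  [ 0.19  0.6   0.3 ]
  [ 0.41  0.42  0.  ]
  [ 0.29  0.59  0.19]
  [ 0.29  0.64  0.2 ]
  [ 0.31  0.68  0.2 ]
  [ 0.22  0.69  0.3 ]
  [ 0.23  0.71  0.3 ]
  [ 0.46  0.88  0.12]]

 [[ 0.42  0.04 -0.  ]
  [ 0.19  0.59  0.32]
  [ 0.48  0.27  0.  ]
  [ 0.19  0.62  0.32]
  [ 0.2   0.64  0.31]
  [ 0.21  0.65  0.32]
  [ 0.21  0.67  0.32]
  [ 0.62  0.76  0.02]
  [ 0.23  0.7   0.31]
  [ 0.52  0.87  0.14]]]
```

View pics/w1.png

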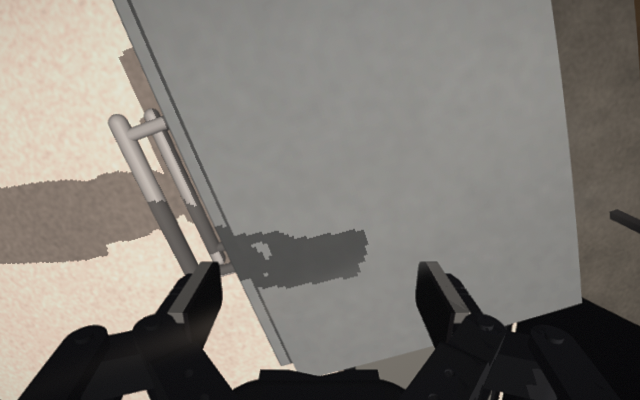

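The move was refused, so every row probably needs all its fields. The picture shows only the drawer cabinet below the start pose, with the fingers at (200,290) and (440,290). I'll send the move again with full rows.

Emit:
move_arm(
  deltas=[
    {"dx": 1.5,"dy": -2.4,"dz": 0.8,"rx": 0,"ry": 0,"rz": -0.03,"hand": 0},
    {"dx": 1.5,"dy": -2.4,"dz": 0.8,"rx": 0,"ry": 0,"rz": -0.03,"hand": 0},
    {"dx": 1.5,"dy": -2.4,"dz": 0.8,"rx": 0,"ry": 0,"rz": -0.03,"hand": 0},
    {"dx": 1.5,"dy": -2.4,"dz": 0.8,"rx": 0,"ry": 0,"rz": -0.03,"hand": 0},
    {"dx": 1.5,"dy": -2.4,"dz": 0.8,"rx": 0,"ry": 0,"rz": -0.03,"hand": 0},
    {"dx": 1.5,"dy": -2.4,"dz": 0.8,"rx": 0,"ry": 0,"rz": -0.03,"hand": 0},
    {"dx": 1.5,"dy": -2.4,"dz": 0.8,"rx": 0,"ry": 0,"rz": -0.03,"hand": 0},
    {"dx": 1.5,"dy": -2.4,"dz": 0.8,"rx": 0,"ry": 0,"rz": -0.03,"hand": 0},
  ],
)

```text
time_s: 0.82
tool_pos: [0.3352, 0.4466, 0.3681]
tcp_rot: [-3.141, -0.0, 2.576]
contact_force: [0.4, 0.6, -0.3]
finger_gap: 1.002
gripper_force: 0.0
```

Emit:
move_arm(
  deltas=[
    {"dx": 1.5,"dy": -2.4,"dz": 0.8,"rx": 0,"ry": 0,"rz": -0.04,"hand": 0},
    {"dx": 1.5,"dy": -2.4,"dz": 0.8,"rx": 0,"ry": 0,"rz": -0.04,"hand": 0},
    {"dx": 1.5,"dy": -2.4,"dz": 0.8,"rx": 0,"ry": 0,"rz": -0.04,"hand": 0},
    {"dx": 1.5,"dy": -2.4,"dz": 0.8,"rx": 0,"ry": 0,"rz": -0.04,"hand": 0},
    {"dx": 1.5,"dy": -2.4,"dz": 0.8,"rx": 0,"ry": 0,"rz": -0.04,"hand": 0},
    {"dx": 1.5,"dy": -2.4,"dz": 0.8,"rx": 0,"ry": 0,"rz": -0.04,"hand": 0},
    {"dx": 1,"dy": -2.4,"dz": 0,"rx": 0,"ry": 0,"rz": -0.04,"hand": 0},
    {"dx": 0,"dy": 0,"dz": 0,"rx": 0,"ry": 0,"rz": 0,"hand": 0},
  ],
)

```text
time_s: 1.48
tool_pos: [0.4373, 0.2744, 0.4166]
tcp_rot: [3.141, 0.003, 2.288]
contact_force: [0.1, -1.1, -0.8]
finger_gap: 0.997
gripper_force: 0.0
```

Run:
```python
from h import *
c,P=wrist('w2'); s=get_state(); print(s['time_s'],s['tool_pos'],s['tcp_rot'],np.round(s['q'],2))
```

```text
1.5333 [0.4359655  0.27708178 0.41620447] [3.14144953e+00 9.33471991e-04 2.29231940e+00] [-0.85  0.26  0.25  1.67 -0.07  1.23  0.14]
```

View pics/w2.png

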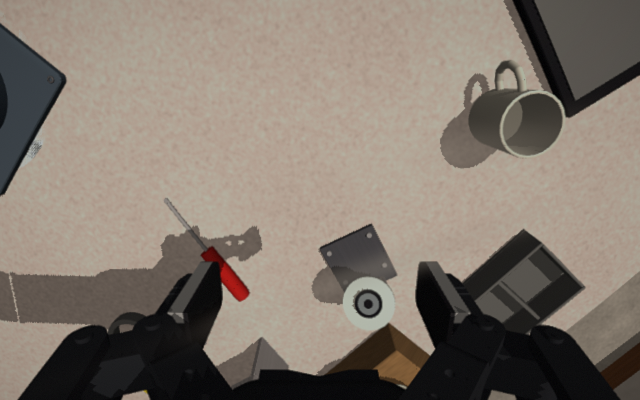

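The wrist view shows the inspection camera clearly: ring light and lens at (368,304), base at (358,255). Next I fit the ring plane and the base.

Run:
```python
from h import *
c=pickle.load(open('w2.pkl','rb')); P=cloud(c,c['Rw'],c['tw']); F=c['frame'].astype(int)
print('lens px',P[304,368], 'ring px',P[290,350],P[320,384])
v,u=np.mgrid[:400,:640]; r=np.hypot(u-368,v-304)
m=(r<32)&(F.min(2)>120)&(P[...,2]>.08)&(P[...,2]<.16)
q=P[m]
for _ in range(4):
    C=q.mean(0); n=np.linalg.svd(q-C)[2][2]; n*=np.sign(n[2]); d=(q-C)@n; q=q[abs(d)<max(.002,1.5*d.std())]
print(len(q),C,n,'tilt',np.degrees(np.arccos(n[2])),'az',np.degrees(np.arctan2(n[1],n[0])),d.std())
# circle fit in plane
e1=np.cross([0,0,1],n);e1/=np.linalg.norm(e1);e2=np.cross(n,e1)
a=np.c_[(q-C)@e1,(q-C)@e2].astype(np.float32); (cc,rr)=cv2.minEnclosingCircle(a)
el=cv2.fitEllipse(cv2.convexHull(a)); print(cc,rr,el)
print('ring centre',C+cc[0]*e1+cc[1]*e2,C+el[0][0]*e1+el[0][1]*e2)
# base dark
m=(r<110)&(P[...,2]>.004)&(P[...,2]<.016)&(u>310)&(u<405)&(v<300); print(cv2.minAreaRect(P[m][:,:2].astype(np.float32)),m.sum())
# same from top
for nm in('top','scene'):
    t=pickle.load(open(nm+'.pkl','rb'));T=cloud(t);G=t['frame'].astype(int)
    m=(np.hypot(T[...,0]-.62,T[...,1]-.16)<.06)&(G.min(2)>110)&(T[...,2]>.07)&(T[...,2]<.16)
    q=T[m];C=np.median(q,0);print(nm,len(q),q.mean(0),C)
    m=(np.hypot(T[...,0]-.60,T[...,1]-.17)<.1)&(T[...,2]>.006)&(T[...,2]<.016)&(G.max(2)<100); print(cv2.minAreaRect(T[m][:,:2].astype(np.float32)),m.sum())
```

```text
lens px [0.61097834 0.17536269 0.11734939] ring px [0.5879195  0.16833471 0.10052992] [nan nan nan]
1445 [0.61344041 0.17535575 0.11249758] [-0.46325567  0.18265243  0.86719795] tilt 29.865362544396962 az 158.48167563635747 0.0008046259280038227
(0.0007381887990050018, 0.000402141478843987) 0.034436166286468506 ((0.0009926680941134691, -0.0001740532461553812), (0.06688086688518524, 0.06780358403921127), 121.53309631347656)
ring centre [0.61349407 0.17454109 0.11269783] [0.61293588 0.17448763 0.11241091]
((0.5857424139976501, 0.18283018469810486), (0.11986085772514343, 0.13828548789024353), 58.29831314086914) 2831
top 344 [0.61872181 0.17212697 0.10968836] [0.62032413 0.17098497 0.1120953 ]
((0.5928297638893127, 0.1549375057220459), (0.0807894840836525, 0.1460692435503006), 23.032522201538086) 486
scene 266 [0.63968514 0.15737189 0.09956151] [0.64524382 0.1563513  0.10029081]
((0.6148722171783447, 0.166534423828125), (0.08293696492910385, 0.09951494634151459), 72.75164794921875) 289
```

Emit:
move_arm(
  deltas=[
    {"dx": 1.1,"dy": -2.9,"dz": -0.1,"rx": 0,"ry": 0,"rz": -0.064,"hand": 0},
    {"dx": 1.1,"dy": -2.9,"dz": -0.1,"rx": 0,"ry": 0,"rz": -0.064,"hand": 0},
    {"dx": 1.1,"dy": -2.9,"dz": -0.1,"rx": 0,"ry": 0,"rz": -0.064,"hand": 0},
    {"dx": 1.1,"dy": -2.9,"dz": -0.1,"rx": 0,"ry": 0,"rz": -0.064,"hand": 0},
    {"dx": 1.1,"dy": -2.9,"dz": -0.1,"rx": 0,"ry": 0,"rz": -0.064,"hand": 0},
    {"dx": 1.1,"dy": -2.9,"dz": -0.1,"rx": 0,"ry": 0,"rz": -0.064,"hand": 0},
    {"dx": 1.1,"dy": -2.9,"dz": -0.1,"rx": 0,"ry": 0,"rz": -0.064,"hand": 0},
    {"dx": 1.1,"dy": -2.9,"dz": -0.1,"rx": 0,"ry": 0,"rz": -0.064,"hand": 0},
  ],
)

```text
time_s: 2.2
tool_pos: [0.5229, 0.0477, 0.4076]
tcp_rot: [-3.141, -0.0, 1.785]
contact_force: [0.3, 0.5, 0.4]
finger_gap: 1.0
gripper_force: 0.0
```

Emit:
move_arm(
  deltas=[
    {"dx": 1.1,"dy": -2.9,"dz": -0.1,"rx": 0,"ry": 0,"rz": -0.064,"hand": 0},
    {"dx": 1.1,"dy": -2.9,"dz": -0.1,"rx": 0,"ry": 0,"rz": -0.064,"hand": 0},
    {"dx": 1.1,"dy": -2.9,"dz": -0.1,"rx": 0,"ry": 0,"rz": -0.064,"hand": 0},
    {"dx": 1.1,"dy": -2.9,"dz": -0.1,"rx": 0,"ry": 0,"rz": -0.064,"hand": 0},
    {"dx": 1.1,"dy": -2.9,"dz": -0.1,"rx": 0,"ry": 0,"rz": -0.064,"hand": 0},
    {"dx": 1.1,"dy": -2.9,"dz": -0.1,"rx": 0,"ry": 0,"rz": -0.064,"hand": 0},
    {"dx": 1.1,"dy": -2.4,"dz": -0.1,"rx": 0,"ry": 0,"rz": -0.064,"hand": 0},
    {"dx": 0,"dy": 0,"dz": 0,"rx": 0,"ry": 0,"rz": 0,"hand": 0},
  ],
)

```text
time_s: 2.87
tool_pos: [0.6004, -0.1544, 0.3998]
tcp_rot: [-3.141, 0.003, 1.33]
contact_force: [-1.0, 0.7, -0.1]
finger_gap: 0.999
gripper_force: 0.0
```

Run:
```python
from h import *
c,P=wrist('w3'); s=get_state(); print(s['time_s'],s['tool_pos'],s['tcp_rot'],np.round(s['q'],2))
m=(abs(P[...,2]-.187)<.006)&(np.hypot(P[...,0]-.585,P[...,1]+.185)<.045)
q=P[m]; r=cv2.minAreaRect(q[:,:2].astype(np.float32)); print(m.sum(),q.mean(0),q.std(0)[2],r)
v,u=np.nonzero(m);print(u.min(),u.max(),v.min(),v.max())
m=(abs(P[...,2]-.095)<.006)&(np.hypot(P[...,0]-.585,P[...,1]+.185)<.2)
print(cv2.minAreaRect(P[m][:,:2].astype(np.float32)),P[m][:,2].mean())
```

```text
2.9167 [ 0.60016124 -0.15185729  0.39980497] [-3.14036798e+00  1.45803006e-03  1.33454448e+00] [-0.18  0.48  0.59  1.45 -0.27  1.29  0.19]
1624 [ 0.59284497 -0.18546532  0.18966663] 0.0015080889172666648 ((0.5924093127250671, -0.18702876567840576), (0.03650445491075516, 0.03605654835700989), 70.08051300048828)
296 339 197 240
((0.592369019985199, -0.18700315058231354), (0.26972779631614685, 0.08055288344621658), 75.15316009521484) 0.09584507154723267
```

View pics/w3.png

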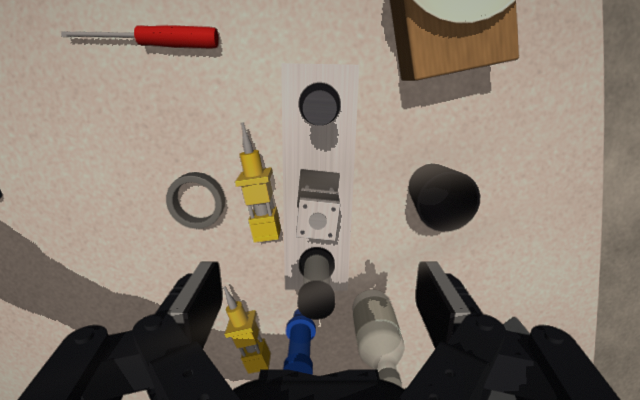

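Rack (270 x 80.5 mm) and motor top (36.5 x 36 mm) match the given sizes. The picture shows the motor head at (318,205), pen at (320,104) and syringe at (317,285). I'll align, descend and check before closing.

Emit:
move_arm(
  deltas=[
    {"dx": -0.4,"dy": -1.8,"dz": 0,"rx": 0,"ry": 0,"rz": -0.056,"hand": 0},
    {"dx": -0.4,"dy": -1.7,"dz": 0,"rx": 0,"ry": 0,"rz": -0.055,"hand": 0},
    {"dx": 0,"dy": 0,"dz": -3,"rx": 0,"ry": 0,"rz": 0,"hand": 0},
    {"dx": 0,"dy": 0,"dz": -3,"rx": 0,"ry": 0,"rz": 0,"hand": 0},
    {"dx": 0,"dy": 0,"dz": -3,"rx": 0,"ry": 0,"rz": 0,"hand": 0},
    {"dx": 0,"dy": 0,"dz": -2,"rx": 0,"ry": 0,"rz": 0,"hand": 0},
    {"dx": 0,"dy": 0,"dz": 0,"rx": 0,"ry": 0,"rz": 0,"hand": 0},
    {"dx": 0,"dy": 0,"dz": 0,"rx": 0,"ry": 0,"rz": 0,"hand": 0},
  ],
)

```text
time_s: 3.58
tool_pos: [0.5913, -0.1849, 0.2907]
tcp_rot: [-3.14, 0.0, 1.226]
contact_force: [-0.2, -1.1, -0.1]
finger_gap: 1.001
gripper_force: 0.0
```

Run:
```python
from h import *
s=get_state(); print(s['tool_pos'],s['tcp_rot'],np.round(s['q'],2),s['contact_force'])
```

```text
[ 0.59134479 -0.18491914  0.29074558] [-3.13991587e+00  1.83029769e-04  1.22608934e+00] [-0.12  0.57  0.58  1.62 -0.34  1.06  0.21] [-0.1774471  -1.08374664 -0.05375775]
```

Emit:
move_arm(
  deltas=[
    {"dx": 0.1,"dy": -0.2,"dz": -2,"rx": 0,"ry": 0,"rz": 0,"hand": 0},
    {"dx": 0,"dy": 0,"dz": -2,"rx": 0,"ry": 0,"rz": 0,"hand": 0},
    {"dx": 0,"dy": 0,"dz": -1.6,"rx": 0,"ry": 0,"rz": 0,"hand": 0},
    {"dx": 0,"dy": 0,"dz": -1,"rx": 0,"ry": 0,"rz": 0,"hand": 0},
    {"dx": 0,"dy": 0,"dz": 0,"rx": 0,"ry": 0,"rz": 0,"hand": 0},
    {"dx": 0,"dy": 0,"dz": 0,"rx": 0,"ry": 0,"rz": 0,"hand": 0.3},
    {"dx": 0,"dy": 0,"dz": 0,"rx": 0,"ry": 0,"rz": 0,"hand": 0.4},
    {"dx": 0,"dy": 0,"dz": 0,"rx": 0,"ry": 0,"rz": 0,"hand": 0.45},
  ],
  grip_force=50,
)

```text
time_s: 4.25
tool_pos: [0.5933, -0.1874, 0.2263]
tcp_rot: [3.139, -0.0, 1.227]
contact_force: [0.1, 0.4, 0.3]
finger_gap: 0.598
gripper_force: 0.0
```

Emit:
move_arm(
  deltas=[
    {"dx": 0,"dy": 0,"dz": 0,"rx": 0,"ry": 0,"rz": 0,"hand": 0.5},
    {"dx": 0,"dy": 0,"dz": 0,"rx": 0,"ry": 0,"rz": 0,"hand": 0.55},
    {"dx": 0,"dy": 0,"dz": 0,"rx": 0,"ry": 0,"rz": 0,"hand": 0.6},
    {"dx": 0,"dy": 0,"dz": 0,"rx": 0,"ry": 0,"rz": 0,"hand": 0.7},
    {"dx": 0,"dy": 0,"dz": 0,"rx": 0,"ry": 0,"rz": 0,"hand": 0.8},
    {"dx": 0,"dy": 0,"dz": 0,"rx": 0,"ry": 0,"rz": 0,"hand": 1},
    {"dx": 0,"dy": 0,"dz": 0,"rx": 0,"ry": 0,"rz": 0,"hand": 1},
    {"dx": 0,"dy": 0,"dz": 0,"rx": 0,"ry": 0,"rz": 0,"hand": 1},
  ],
  grip_force=50,
)

```text
time_s: 4.92
tool_pos: [0.5926, -0.1871, 0.2255]
tcp_rot: [3.142, -0.0, 1.227]
contact_force: [-2.3, 1.6, 6.7]
finger_gap: 0.413
gripper_force: 49.5
```

Run:
```python
from h import *
s=get_state(); print(s['tool_pos'],s['tcp_rot'],np.round(s['q'],2),s['contact_force'],s['finger_gap'],s['gripper_force'])
```

```text
[ 0.59262218 -0.18708086  0.22551047] [ 3.14152695e+00 -3.34296487e-04  1.22669371e+00] [-0.09  0.63  0.54  1.7  -0.39  0.92  0.26] [-2.30444943  1.57365571  6.66045744] 0.41324340799397075 49.50215041637421
```

Emit:
move_arm(
  deltas=[
    {"dx": 0,"dy": 0,"dz": 1,"rx": 0,"ry": 0,"rz": 0,"hand": 1},
    {"dx": 0,"dy": 0,"dz": 2,"rx": 0,"ry": 0,"rz": 0,"hand": 1},
    {"dx": 0,"dy": 0,"dz": 2.5,"rx": 0,"ry": 0,"rz": 0,"hand": 1},
    {"dx": 0,"dy": 0,"dz": 2.5,"rx": 0,"ry": 0,"rz": 0,"hand": 1},
    {"dx": 0,"dy": 0,"dz": 2.5,"rx": 0,"ry": 0,"rz": 0,"hand": 1},
    {"dx": 0,"dy": 0,"dz": 2.5,"rx": 0,"ry": 0,"rz": 0,"hand": 1},
    {"dx": 0,"dy": 0,"dz": 2.5,"rx": 0,"ry": 0,"rz": 0,"hand": 1},
    {"dx": 0,"dy": 0,"dz": 2.5,"rx": 0,"ry": 0,"rz": 0,"hand": 1},
  ],
  grip_force=60,
)

```text
time_s: 5.58
tool_pos: [0.5923, -0.187, 0.4066]
tcp_rot: [-3.141, 0.0, 1.227]
contact_force: [-0.1, 1.1, -2.7]
finger_gap: 0.412
gripper_force: 60.3
```

Emit:
move_arm(
  deltas=[
    {"dx": 0,"dy": 0,"dz": 1.5,"rx": 0,"ry": 0,"rz": 0,"hand": 1},
    {"dx": 0,"dy": 0,"dz": 1,"rx": 0,"ry": 0,"rz": 0,"hand": 1},
    {"dx": 0,"dy": 0,"dz": 0.5,"rx": 0,"ry": 0,"rz": 0,"hand": 1},
    {"dx": 0,"dy": 0,"dz": 0,"rx": 0,"ry": 0,"rz": 0,"hand": 1},
    {"dx": 0,"dy": 0,"dz": 0,"rx": 0,"ry": 0,"rz": 0,"hand": 1},
    {"dx": 0,"dy": 0,"dz": 0,"rx": 0,"ry": 0,"rz": 0,"hand": 1},
    {"dx": 0,"dy": 0,"dz": 0,"rx": 0,"ry": 0,"rz": 0,"hand": 1},
    {"dx": 0,"dy": 0,"dz": 0,"rx": 0,"ry": 0,"rz": 0,"hand": 1},
  ],
)

```text
time_s: 6.25
tool_pos: [0.5926, -0.1869, 0.4341]
tcp_rot: [-3.14, 0.0, 1.227]
contact_force: [-0.4, 0.6, -1.8]
finger_gap: 0.415
gripper_force: 60.4
```

Run:
```python
from h import *
s=get_state(); print(s['time_s'],s['tool_pos'],s['tcp_rot'],np.round(s['q'],2),s['contact_force'],s['finger_gap'],s['gripper_force'])
c=capture('scene'); pickle.dump(c,open('scene2.pkl','wb'))
c2,P=wrist('w4')
save('w4s',np.hstack([cv2.resize(c['frame'][100:260,200:390],None,fx=2,fy=2),c2['frame'][80:400,110:530]]))
```

```text
6.25 [ 0.59263716 -0.18693388  0.43405381] [-3.14014961e+00  1.60552474e-04  1.22675836e+00] [-0.14  0.47  0.63  1.38 -0.28  1.38  0.15] [-0.4474079   0.62448565 -1.81364894] 0.4148570281998291 60.42558789253235
```

View pics/w4s.png

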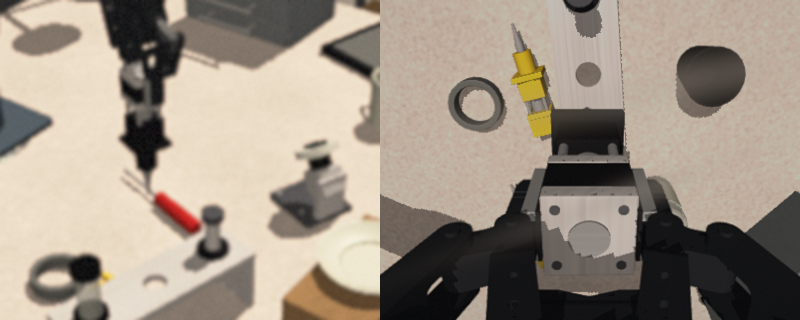

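The head is out of the rack and the hole at (588,73) is empty; the other two heads still stand. Next I measure how the head sits in the hand.

Run:
```python
from h import *
c=pickle.load(open('w4.pkl','rb')); T=cloud(c,np.eye(3),np.zeros(3))
for lo,hi in((.028,.045),(.113,.13)):
    m=(T[...,2]>lo)&(T[...,2]<hi)&(abs(T[...,1])<.0245)&(abs(T[...,0])<.05); q=T[m]
    for _ in range(5):
        C=np.median(q,0); C=q.mean(0); n=np.linalg.svd(q-C)[2][2]; n*=-np.sign(n[2]); d=(q-C)@n; q=q[abs(d)<max(.0015,2*d.std())]
    print(len(q),C,n,q.min(0),q.max(0),d.std(), cv2.minAreaRect(q[:,:2].astype(np.float32)))
```

```text
7717 [0.00182358 0.00060812 0.03552469] [ 0.0041249   0.01121994 -0.99992855] [-0.01862717 -0.02352531  0.03382279] [0.01882859 0.02447969 0.03726882] 0.0006301936954179611 ((3.538094460964203e-05, 0.000537678599357605), (0.04800621420145035, 0.037434205412864685), 89.73654174804688)
1045 [ 0.01551826 -0.00049974  0.12171938] [ 0.0063318   0.01055306 -0.99992427] [-0.00606004 -0.02206933  0.12003397] [0.02203127 0.02202142 0.12337847] 0.0006308621410168973 ((0.007949482649564743, -2.874806523323059e-05), (0.028099801391363144, 0.04406227543950081), 0.10688786953687668)
```

Emit:
move_arm(
  deltas=[
    {"dx": -0.5,"dy": 1.5,"dz": 0,"rx": 0,"ry": 0,"rz": 0.04,"hand": 1},
    {"dx": -0.9,"dy": 3,"dz": -0.2,"rx": 0,"ry": 0,"rz": 0.04,"hand": 1},
    {"dx": -0.9,"dy": 3,"dz": -0.2,"rx": 0,"ry": 0,"rz": 0.04,"hand": 1},
    {"dx": -0.9,"dy": 3,"dz": -0.2,"rx": 0,"ry": 0,"rz": 0.04,"hand": 1},
    {"dx": -0.9,"dy": 3,"dz": -0.2,"rx": 0,"ry": 0,"rz": 0.04,"hand": 1},
    {"dx": -0.9,"dy": 3,"dz": -0.2,"rx": 0,"ry": 0,"rz": 0.04,"hand": 1},
    {"dx": -0.9,"dy": 3,"dz": -0.2,"rx": 0,"ry": 0,"rz": 0.04,"hand": 1},
    {"dx": -0.9,"dy": 3,"dz": -0.2,"rx": 0,"ry": 0,"rz": 0.04,"hand": 1},
  ],
)

```text
time_s: 7.02
tool_pos: [0.524, 0.0392, 0.4208]
tcp_rot: [3.141, -0.0, 1.549]
contact_force: [0.1, 0.5, -2.7]
finger_gap: 0.413
gripper_force: 60.5
```

Emit:
move_arm(
  deltas=[
    {"dx": -0.9,"dy": 3,"dz": -0.2,"rx": 0,"ry": 0,"rz": 0.04,"hand": 1},
    {"dx": -0.9,"dy": 3,"dz": -0.2,"rx": 0,"ry": 0,"rz": 0.04,"hand": 1},
    {"dx": -0.9,"dy": 3,"dz": -0.2,"rx": 0,"ry": 0,"rz": 0.04,"hand": 1},
    {"dx": -0.9,"dy": 3,"dz": -0.2,"rx": 0,"ry": 0,"rz": 0.04,"hand": 1},
    {"dx": -0.9,"dy": 3,"dz": -0.2,"rx": 0,"ry": 0,"rz": 0.04,"hand": 1},
    {"dx": -0.9,"dy": 3,"dz": -0.2,"rx": 0,"ry": 0,"rz": 0.04,"hand": 1},
    {"dx": -0.5,"dy": 1.4,"dz": -0.2,"rx": 0,"ry": 0,"rz": 0.04,"hand": 1},
    {"dx": 0,"dy": 0,"dz": 0,"rx": 0,"ry": 0,"rz": 0,"hand": 1},
  ],
)

```text
time_s: 7.68
tool_pos: [0.464, 0.2361, 0.4061]
tcp_rot: [-3.14, -0.001, 1.836]
contact_force: [0.2, -0.0, -2.8]
finger_gap: 0.411
gripper_force: 60.5
```

Emit:
move_arm(
  deltas=[
    {"dx": 0,"dy": 0,"dz": 0,"rx": -0.024,"ry": -0.061,"rz": 0,"hand": 1},
    {"dx": 0,"dy": 0,"dz": 0,"rx": -0.024,"ry": -0.061,"rz": 0,"hand": 1},
    {"dx": 0,"dy": 0,"dz": 0,"rx": -0.024,"ry": -0.061,"rz": 0,"hand": 1},
    {"dx": 0,"dy": 0,"dz": 0,"rx": -0.024,"ry": -0.061,"rz": 0,"hand": 1},
    {"dx": 0,"dy": 0,"dz": 0,"rx": -0.024,"ry": -0.061,"rz": 0,"hand": 1},
    {"dx": 0,"dy": 0,"dz": 0,"rx": -0.024,"ry": -0.061,"rz": 0,"hand": 1},
    {"dx": 0,"dy": 0,"dz": 0,"rx": -0.024,"ry": -0.061,"rz": 0,"hand": 1},
    {"dx": 0,"dy": 0,"dz": 0,"rx": -0.024,"ry": -0.061,"rz": 0,"hand": 1},
  ],
)

```text
time_s: 8.35
tool_pos: [0.4661, 0.2308, 0.4072]
tcp_rot: [2.701, 0.3, 1.757]
contact_force: [1.5, -0.7, -2.1]
finger_gap: 0.418
gripper_force: 60.9
```

```bash
cat > rem.py <<'E'
from h import *
s=get_state(); p=np.array(s['tool_pos']); R=Ro.from_euler('xyz',s['tcp_rot']).as_matrix()
L=np.array([.6113,.1752,.1161]); a=np.radians(158.5); n=np.array([.5*np.cos(a),.5*np.sin(a),.866])
z=R[:,2]; ax=np.cross(z,-n); ang=np.arctan2(np.linalg.norm(ax),-z@n)
tip=p+.2*z
print(s['time_s'],p,np.round(s['q'],2),'rotvec',ax/np.linalg.norm(ax)*ang,'to final cm',100*(L+.25*n-p),'to pre',100*(L+.31*n-p),'tip out',(tip-L)@n,'off',tip-L-n*((tip-L)@n),s['finger_gap'],s['gripper_force'],np.abs(s['qvel']).max())
E
python3 rem.py
```

```text
8.35 [0.46613524 0.23081442 0.40721957] [-1.22  0.17  0.48  1.93  0.52  0.89 -0.8 ] rotvec [ 0.00111208  0.00358705 -0.00016164] to final cm [ 2.88625632 -0.98017626 -7.46195736] to pre [ 0.09500362  0.11932742 -2.26595736] tip out 0.12983866068692224 off [ 0.00890769 -0.00500685  0.00585122] 0.41758686695007474 60.9194540977478 1.215923576513326
```

Emit:
move_arm(
  deltas=[
    {"dx": 0,"dy": 0,"dz": -1.2,"rx": 0,"ry": 0,"rz": 0,"hand": 1},
    {"dx": 0.1,"dy": 0.1,"dz": -1.1,"rx": 0,"ry": 0,"rz": 0,"hand": 1},
    {"dx": 0,"dy": 0,"dz": 0,"rx": 0,"ry": 0,"rz": 0,"hand": 1},
    {"dx": 0.7,"dy": -0.3,"dz": -1.3,"rx": 0,"ry": 0,"rz": 0,"hand": 1},
    {"dx": 0.7,"dy": -0.3,"dz": -1.3,"rx": 0,"ry": 0,"rz": 0,"hand": 1},
    {"dx": 0.5,"dy": -0.2,"dz": -0.9,"rx": 0,"ry": 0,"rz": 0,"hand": 1},
    {"dx": 0,"dy": 0,"dz": 0,"rx": 0,"ry": 0,"rz": 0,"hand": 1},
    {"dx": 0,"dy": 0,"dz": 0,"rx": 0,"ry": 0,"rz": 0,"hand": 1},
  ],
)

```text
time_s: 9.02
tool_pos: [0.4861, 0.224, 0.3492]
tcp_rot: [2.705, 0.3, 1.758]
contact_force: [0.6, 0.1, -1.8]
finger_gap: 0.416
gripper_force: 60.8
```

```bash
python3 rem.py
```

```text
9.0167 [0.48614824 0.22399514 0.34924724] [-1.16  0.26  0.49  2.01  0.53  0.71 -0.81] rotvec [0.00154832 0.00044166 0.00073829] to final cm [ 0.88495597 -0.29824824 -1.66472379] to pre [-1.90629673  0.80125544  3.53127621] tip out 0.06907365644458019 off [ 7.50122439e-05 -8.50393994e-04  2.23753830e-04] 0.4155842611138165 60.842392444610596 0.015651778020111484
```

Emit:
move_arm(
  deltas=[
    {"dx": 0.3,"dy": -0.1,"dz": -0.6,"rx": 0,"ry": 0,"rz": 0,"hand": 1},
    {"dx": 0.3,"dy": -0.1,"dz": -0.6,"rx": 0,"ry": 0,"rz": 0,"hand": 1},
    {"dx": 0.3,"dy": -0.1,"dz": -0.5,"rx": 0,"ry": 0,"rz": 0,"hand": 1},
    {"dx": 0,"dy": 0,"dz": 0,"rx": 0,"ry": 0,"rz": 0,"hand": 1},
    {"dx": 0,"dy": 0,"dz": 0,"rx": 0,"ry": 0,"rz": 0,"hand": 1},
    {"dx": 0,"dy": 0,"dz": 0,"rx": 0,"ry": 0,"rz": 0,"hand": 1},
    {"dx": 0,"dy": 0,"dz": 0,"rx": 0,"ry": 0,"rz": 0,"hand": 1},
    {"dx": 0,"dy": 0,"dz": 0,"rx": 0,"ry": 0,"rz": 0,"hand": 1},
  ],
)

```text
time_s: 9.68
tool_pos: [0.4947, 0.2221, 0.3321]
tcp_rot: [2.704, 0.3, 1.76]
contact_force: [0.3, -0.7, -2.0]
finger_gap: 0.415
gripper_force: 61.0
```

```bash
python3 rem.py
python3 - <<'E'
from h import *
c,T=wrist('w5')
T=cloud(c,np.eye(3),np.zeros(3))
m=(T[...,2]>.028)&(T[...,2]<.045)&(abs(T[...,1])<.017)&(abs(T[...,0])<.03); q=T[m]; C=q.mean(0); n=np.linalg.svd(q-C)[2][2]; print(len(q),C,n)
s=capture('scene'); t=capture('top')
save('fin',np.hstack([cv2.resize(s['frame'][60:240,290:410],None,fx=3,fy=3),cv2.resize(t['frame'][120:300,180:310],None,fx=3,fy=3)]))
E
```

```text
9.6833 [0.49474156 0.22207456 0.3320999 ] [-1.13  0.29  0.49  2.02  0.53  0.66 -0.81] rotvec [-0.00018919  0.00099005 -0.00031113] to final cm [ 0.02562477 -0.10619027  0.05001049] to pre [-2.76562793  0.99331341  5.24601049] tip out 0.049874223477518694 off [-0.00012988  0.00114588 -0.00030971] 0.41538823168708533 60.95593214035034 0.0016328683989979525
8148 [2.44952340e-03 7.88757299e-05 3.62899348e-02] [ 0.07587355  0.01611905 -0.99698715]
```

View pics/fin.png

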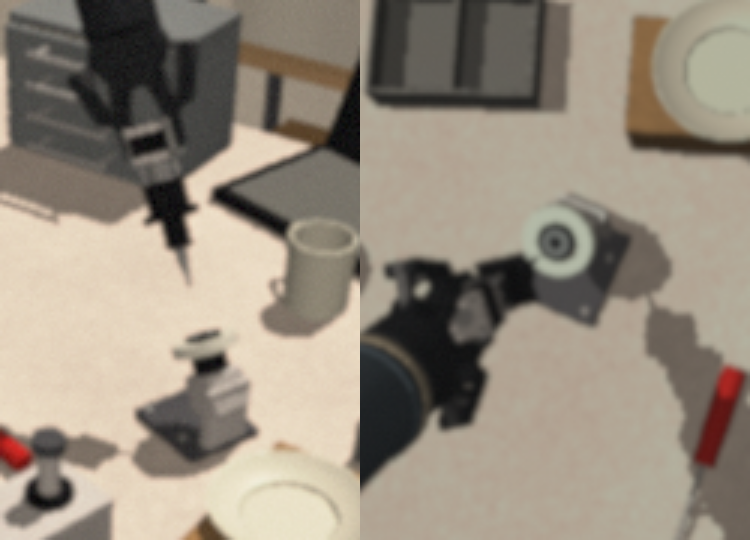

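The picture shows the nozzle aimed at the lens with a clear gap. The unfiltered fit suggests the head may have pivoted a few degrees in the pads, so I refit it robustly.

```bash
cat > fit.py <<'E'
from h import *
import sys
c,_=wrist(sys.argv[1]); T=cloud(c,np.eye(3),np.zeros(3))
for lo,hi,w in((.028,.045,.017),(.108,.135,.0245)):
    m=(T[...,2]>lo)&(T[...,2]<hi)&(abs(T[...,1])<w)&(abs(T[...,0])<.05); q=T[m]
    for _ in range(8):
        C=q.mean(0); n=np.linalg.svd(q-C)[2][2]; n*=-np.sign(n[2]); d=(q-C)@n; q=q[abs(d)<max(.0015,2*d.std())]
    print(len(q),C,n,q.min(0),q.max(0),d.std())
E
python3 fit.py w6
python3 - <<'E'
from h import *
for n in('w4','w5'):
    c=pickle.load(open(n+'.pkl','rb')); T=cloud(c,np.eye(3),np.zeros(3))
    for v in range(100,400,20): print(n,v,[tuple(np.round(T[v,u]*1000,1)) for u in (320,)])
E
```

```text
6915 [0.00068539 0.00032413 0.03576719] [ 0.00478171  0.00976128 -0.99994092] [-0.01937401 -0.01698779  0.03410589] [0.01787177 0.0169983  0.03740884] 0.0006187951418814132
1057 [0.01460306 0.00067564 0.1220454 ] [ 0.01005783  0.00795526 -0.99991777] [-0.00697277 -0.02100921  0.12045554] [0.02115669 0.02310746 0.12370684] 0.0006183503949931247
w4 100 [(np.float64(64.1), np.float64(2.7), np.float64(337.9))]
w4 120 [(np.float64(41.3), np.float64(2.8), np.float64(337.6))]
w4 140 [(np.float64(17.8), np.float64(2.8), np.float64(337.5))]
w4 160 [(np.float64(-27.8), np.float64(3.3), np.float64(434.4))]
w4 180 [(np.float64(-31.7), np.float64(2.9), np.float64(337.5))]
w4 200 [(np.float64(16.8), np.float64(1.7), np.float64(121.8))]
w4 220 [(np.float64(16.1), np.float64(1.6), np.float64(92.4))]
w4 240 [(np.float64(17.5), np.float64(1.4), np.float64(65.8))]
w4 260 [(np.float64(17.7), np.float64(1.3), np.float64(47.7))]
w4 280 [(np.float64(16.3), np.float64(1.3), np.float64(35.6))]
w4 300 [(np.float64(7.6), np.float64(1.3), np.float64(35.9))]
w4 320 [(np.float64(-0.0), np.float64(1.3), np.float64
[... 455 characters left out ...]
)]
w5 180 [(np.float64(-7.6), np.float64(3.5), np.float64(248.6))]
w5 200 [(np.float64(16.3), np.float64(2.9), np.float64(120.5))]
w5 220 [(np.float64(15.4), np.float64(2.7), np.float64(91.9))]
w5 240 [(np.float64(17.1), np.float64(2.6), np.float64(65.2))]
w5 260 [(np.float64(16.2), np.float64(2.5), np.float64(49.0))]
w5 280 [(np.float64(15.8), np.float64(2.5), np.float64(35.3))]
w5 300 [(np.float64(7.0), np.float64(2.5), np.float64(35.8))]
w5 320 [(np.float64(-1.1), np.float64(2.5), np.float64(34.8))]
w5 340 [(np.float64(-11.7), np.float64(2.5), np.float64(36.3))]
w5 360 [(np.float64(-415.8), np.float64(5.1), np.float64(440.0))]
w5 380 [(np.float64(11.0), np.float64(2.3), np.float64(-3.9))]
```

The robust fit shows no slip: the axis is within 0.6° and the lens lies about 250 mm ahead of the TCP, as planned. Handing in.

```bash
python3 -c "
from bench import *
print(job_done())"
```

```text
the job is handed in; nothing more can be done
None
```

I handed the job in with the motor-driven head held steady in front of the inspection camera; the hand-in returned no verdict. By my last measurement the nozzle tip was 50 mm out from the glass, about 1 mm off the lens axis, with the head axis within about 1 degree of the line of sight.

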